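# Move the condiment set from the serving board to the spice rack, keeping its order

### The arm

A 6-joint arm with a two-finger parallel gripper is mounted at the origin on the work surface. World frame = base frame: x ahead of the robot, y to its left, z up, the work surface at z = 0. Lengths are in m, angles in rad, forces in N, time in s.
With the tool pointing down it reaches from about 0.275 to 0.825 m from the base axis. Payload 5.2 kg.
Tool frame: the origin (TCP) lies between the finger pads; the fingertips stand 17 mm ahead of it and the grasp point (between the pads) lies 2 mm behind it; z points along the fingers, y is the direction in which the jaws open and shut (so a half turn about z gives the same grasp; the last joint's range is limited). The gripper opens to 93 mm and grips with 3 to 60 N. Pads are 15 mm wide; open, the fingers measure 128 mm over their backs; the gripper's body (75 mm by 188 mm) begins 65 mm behind the grasp point.
Start: joints at [0.998, 0.259, 1.535, -0, 1.348, -0.203], TCP at [0.199, 0.513, 0.203] pointing down, gripper open.
Joint ranges: [-3.14, 3.14], [-0.91, 2.08], [0.19, 2.58], [-1.22, 4.36], [0.22, 2.71], [-3.12, 3.12]. Speed limits (rad/s): [2.57, 2.57, 3.14, 3.14, 3.14, 3.14].

### API

Orientations are given as a unit quaternion [w, x, y, z].
In Python, from bench import arm, get_image gives the robot as it stands.
- The arm moves only by the tool jog_arm, never from a script. Its argument "moves" is a list of rows, each a list of 7 numbers: the turn, a rotation vector about the tool's x, y, z in rad, then the shift along the tool's x, y, z in m, then the closure, from 0 (fully open) to 1 (shut). In form: [[wx, wy, wz, dx, dy, dz, gripper], ...]. A call has 1 to 8 rows; each row is the pose to reach, as a shift and turn from the pose measured when the call began, along the tool's axes at that moment; what a row does not reach only later rows make up. A row lasts 1/12 s, in which the tool goes at most 41.7 mm and 7.16 degrees, less where a joint would pass 70% of its speed; a pose out of reach is approached as far as the arm can. A call with a gripper value outside its range is refused whole. The fingers move at their own pace and stop on an object; "squeeze" is the grip in N (left out, the last holds). Time passes only in rows, so rows that repeat a pose let the fingers close. It gives the time, the measured TCP pose, the force and the opening at its end, in the units of the state.
- arm.read_state(): the state, without advancing time (a new reading comes with each control period).
- get_image(name): name is "scene" or "side" or "wrist"; returns a dict with "color" (384x512x3 uint8, blue, green, red), "z_map" (384x512 float32, m along the optical axis (not along the pixel's ray), 0 where there is no reading), "intrinsics" (3x3 intrinsics, pixels), "dist" ([k1, k2, p1, p2, k3] as OpenCV has them; the pictures are not rectified), "R" (3x3) and "t" (3): a world point X has camera coordinates R X + t. Camera axes: x right, y down, z forward; pixel columns grow to the right and rows downward; lengths in m; the calibration is good to about 2 mm. A picture is of the moment at which its call begins.
- arm.job_done(): hands the job in, once; it reports no verdict.
The state is a dict: "t": time; "joint_positions": joint angles; "dq": joint speeds; "tau": joint torques, N m; "tcp_pos": TCP position; "orientation": TCP orientation; "contact_force": force on the tool from outside, world axes, zero at the start; "ft_torque": the same for the moment, N m; "opening": finger opening in m.
Only numpy, scipy, OpenCV 4.12 (cv2) and the standard library are available. Lean on these libraries where they do the work, as an engineer would, in place of code of your own. Each camera call takes 0.05 s, during which the arm holds its last target. There are 200 camera calls.

### The job

Move the four condiment containers from the serving board into the spice rack, one to each pocket, keeping their order: the one nearest the board's steel handle goes into the pocket next to the rack's tall end panel, the next one beside it, and so on. Keep them upright, set each down gently on the pocket floor rather than dropping it, and leave all four standing still.

Things in the scene. Friction and masses are not known exactly. Their poses are not given: they have to be found in the camera images.
- glass: Tall round spice glass, filled with red-brown spice to 58 mm, clear glass above (body diameter 48, 82 mm high) and a steel lid of diameter 50 from 82 to 102 mm height: 102 mm high in all. 0.25 kg. Loose, upright. Origin: centre of its underside, z up along its axis. Stands on a pad.
- pot: Squat round white ceramic pot, diameter 56 mm, body 70 mm high with a thin grey line, a small knob of 18 mm diameter on top up to 81 mm. 0.28 kg. Loose, upright. Origin: centre of its underside, z up. Stands on a pad.
- tin: Square aluminium tin, 46 x 46 mm and 88 mm high, with a thin dark line round it near the top. 0.22 kg. Loose, upright. Origin: centre of its underside, z up, x and y square to its sides. Stands on a pad.
- mill: Wooden pepper mill, round: foot of 48 mm diameter to 36 mm height, a waist of 34 mm at 50 mm, a head of 40 mm diameter from 60 to 95 mm, a steel knob of 12 mm diameter to 105 mm. 0.20 kg. Loose, upright. Origin: centre of its underside, z up. Stands on a pad.
- pad_glass: The cork pad, 72 x 72 x 5 mm, on which the spice glass stands at the start. Fixed; four alike lie 80 mm apart in a row on a dark wooden serving board (120 x 360 x 14 mm). Origin: centre of its underside, 14 mm above the worktop (its top: 19 mm). Its +y axis points along the row to the board's end with the raised steel bar handle (39 mm high, 60 mm past the last pad's centre).
- pad_pot: The cork pad, 72 x 72 x 5 mm, on which the white pot stands at the start. Fixed; four alike lie 80 mm apart in a row on a dark wooden serving board (120 x 360 x 14 mm). Origin: centre of its underside, 14 mm above the worktop (its top: 19 mm). Its +y axis points along the row to the board's end with the raised steel bar handle (39 mm high, 60 mm past the last pad's centre).
- pad_tin: The cork pad, 72 x 72 x 5 mm, on which the square tin stands at the start. Fixed; four alike lie 80 mm apart in a row on a dark wooden serving board (120 x 360 x 14 mm). Origin: centre of its underside, 14 mm above the worktop (its top: 19 mm). Its +y axis points along the row to the board's end with the raised steel bar handle (39 mm high, 60 mm past the last pad's centre).
- pad_mill: The cork pad, 72 x 72 x 5 mm, on which the pepper mill stands at the start. Fixed; four alike lie 80 mm apart in a row on a dark wooden serving board (120 x 360 x 14 mm). Origin: centre of its underside, 14 mm above the worktop (its top: 19 mm). Its +y axis points along the row to the board's end with the raised steel bar handle (39 mm high, 60 mm past the last pad's centre).
- rack: Low light-wood rack, fixed, 84 x 324 mm: a row of four square open-topped pockets along its y axis, their centres at y = -120, -40, 40, 120 mm (x = 0). Each pocket is 76 x 76 mm inside; its floor is 12 mm above the worktop and its walls are 4 mm thick with their tops at 22 mm. Origin: centre of its underside, on the worktop.
- end_panel: Tall light-wood panel with rounded top, 90 mm wide, 14 thick, 110 high, fixed across one end of the rack, at rack y = +170 or -170 mm, which differs from start to start (the other end has a low 26 mm cap). The pocket centres are 50, 130, 210 and 290 mm from it. Origin: centre of its underside, on the worktop; axes parallel to the rack's.
Not all that is in view belongs to the job. Leave any blue look-alike of the pot alone.

How it is judged:
By the outcome, as a careful person would: the job done as asked, in the order asked, and still so for the second after the job is handed in, with the robot touching nothing.
It also fails if it takes over 106 s, if anything falls off the work surface, if the arm or the gripper's body presses on something with over 40 N, if the wrist force passes 120 N, or if a joint passes its speed limit or range.

## Working session

There is one attempt and no reset: what is moved stays moved. The work goes in short steps, Python scripts to look and compute and a tool call to move; the robot and the scene stay as the last step left them, time stands still between calls to the robot, and variables do not carry over. Pictures are saved under pics/ and viewed, about 12 in all and at most 16, crops included, and the job is handed in when it is done.

Besides the shell and the picture viewer there is one more tool, called after ">>>" as name([rows], argument=value, ...), one row to a line, values as JSON. jog_arm: Moves the arm, as the interface text tells. Its arguments: {"type":"object","properties":{"moves":{"type":"array"},"squeeze":{"type":"number"}},"required":["moves"]}

```bash
ls; mkdir -p pics; python3 - <<'E'
from bench import arm,get_image
import cv2,numpy as np
a=get_image("scene");b=get_image("side")
for n,i in(("scene",a),("side",b)):
    np.savez(f"{n}0.npz",**i); cv2.imwrite(f"pics/{n}0.png",i["color"])
    print(n,-i["R"].T@i["t"],i["intrinsics"][0,0],i["dist"])
print(arm.read_state())
E
```

```text
pics
scene [1.00758318 0.35958667 0.76487214] 354.4085950356632 [0.01140145 0.         0.         0.         0.        ]
side [ 0.21118142 -0.78458162  0.88318122] 389.00424061885 [-0.07586339  0.          0.          0.          0.        ]
{'t': 0.1, 'joint_positions': array([ 9.98171099e-01,  2.59253592e-01,  1.53596140e+00,  1.66399543e-05,
        1.34801597e+00, -2.02824441e-01]), 'dq': array([-8.67258974e-05, -6.16404281e-04, -1.87683919e-03,  7.10903627e-05,
        7.42034790e-04,  6.61548094e-04]), 'tau': array([ 2.24595911e-03, -4.38208473e+01, -2.84646696e+01,  7.22732046e-02,
        3.62759759e-02, -3.32488025e-05]), 'tcp_pos': array([0.19848541, 0.51238245, 0.20261468]), 'orientation': array([-3.17219160e-04,  1.83850378e-01,  9.82953899e-01, -7.55282746e-04]), 'contact_force': array([-0.71389401, -0.35554665, -0.55149516]), 'ft_torque': array([ 0.03780551, -0.00027577,  0.00639585]), 'opening': 0.09284708983241646}
```

View pics/scene0.png

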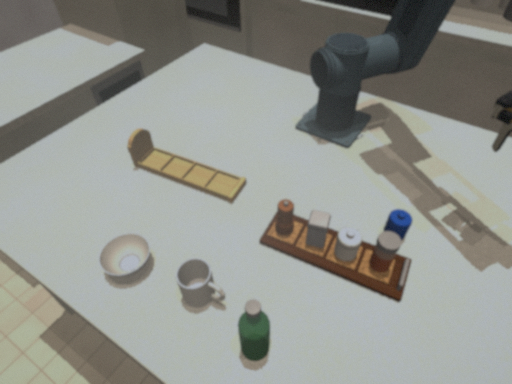

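View pics/side0.png

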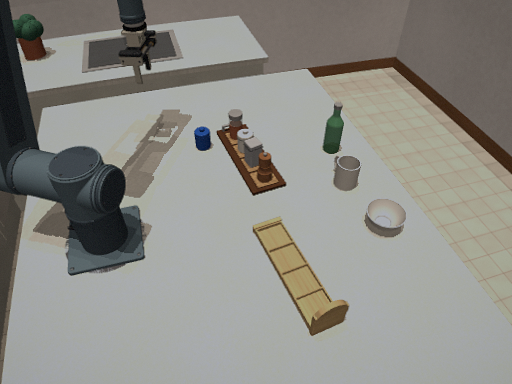

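Scene: the board has its steel handle at (405,272). From there the row is glass (385,252), pot (348,245), tin (318,230), mill (285,217). The blue look-alike at (398,222) is to be left alone. The rack runs from its tall panel at (140,145) to its low end at (240,188).

```bash
cat > h.py <<'E'
import numpy as np,cv2
def world(i):
    z=i["z_map"];h,w=z.shape
    v,u=np.mgrid[:h,:w].astype(np.float64)
    p=cv2.undistortPoints(np.stack([u,v],-1).reshape(-1,1,2),i["intrinsics"],i["dist"]).reshape(h,w,2)
    c=np.dstack([p[...,0]*z,p[...,1]*z,z])
    X=(c-i["t"])@i["R"]; X[z<=0]=np.nan
    return X
def ray(i,uv,zh):
    p=cv2.undistortPoints(np.array(uv,float).reshape(-1,1,2),i["intrinsics"],i["dist"]).reshape(-1,2)
    d=np.c_[p,np.ones(len(p))]@i["R"]; C=-i["R"].T@i["t"]
    return C+d*((zh-C[2])/d[:,2])[:,None]
def project(i,X):
    return cv2.projectPoints(np.array(X,float).reshape(-1,1,3),cv2.Rodrigues(i["R"])[0],i["t"],i["intrinsics"],i["dist"])[0].reshape(-1,2)
E
python3 - <<'E'
import numpy as np,cv2
from h import *
for n,pts in(("scene",dict(mill=(285,203),tin=(320,214),pot=(349,233),glass=(389,238),blue=(399,214),panel=(138,140))),("side",dict(mill=(264,155),tin=(253,143),pot=(245,132),glass=(235,114),blue=(202,131),panel=(328,312)))):
    i=dict(np.load(n+"0.npz"));X=world(i)
    for k,(u,v) in pts.items(): print(n,k,X[v,u].round(3))
    hsv=cv2.cvtColor(i["color"],cv2.COLOR_BGR2HSV)
    z=X[...,2]
    # objects: cluster everything above 50mm in world
    print("table z",np.nanmedian(z[np.abs(z)<.03]))
    m=(hsv[...,0]>12)&(hsv[...,0]<28)&(hsv[...,1]>80)&(z>-.01)&(z<.04)&(X[...,0]>.15)&(X[...,0]<.9)&(np.abs(X[...,1])<.6)
    mb=((hsv[...,0]<14)|(hsv[...,0]>172))&(hsv[...,1]>100)&(z>.003)&(z<.03)&(X[...,0]>.15)&(X[...,0]<.9)&(np.abs(X[...,1])<.6)
    for nm,mm in(("rack",m),("board",mb)):
        nb,l,s,_=cv2.connectedComponentsWithStats(mm.astype(np.uint8))
        j=1+np.argmax(s[1:,4]);P=X[l==j]
        r=cv2.minAreaRect((P[:,:2]*1000).astype(np.float32));print(n,nm,s[j],r,cv2.boxPoints(r).round(0).tolist(), P[:,2].mean())
E
```

```text
scene mill [0.515 0.099 0.123]
scene tin [0.486 0.18  0.106]
scene pot [0.496 0.26  0.099]
scene glass [0.479 0.342 0.123]
scene blue [0.36  0.337 0.08 ]
scene panel [ 0.508 -0.419  0.084]
table z -0.00011678413075303271
scene rack [ 139  150  106   49 1916] ((480.68353271484375, -248.4167022705078), (86.70014190673828, 336.5817565917969), 6.341194152832031) [[419.0, -86.0], [456.0, -420.0], [542.0, -411.0], [505.0, -76.0]] 0.013866863841942887
scene board [ 285  231  119   69 1562] ((496.93994140625, 265.7123107910156), (116.51010131835938, 286.937255859375), 6.624484539031982) [[423.0, 402.0], [456.0, 116.0], [571.0, 130.0], [538.0, 415.0]] 0.013375423796951379
side mill [0.508 0.094 0.12 ]
side tin [0.496 0.175 0.108]
side pot [0.491 0.251 0.1  ]
side glass [0.478 0.335 0.12 ]
side blue [0.357 0.333 0.074]
side panel [ 0.488 -0.437  0.101]
table z 5.933038874243793e-05
side rack [ 253  217   92  119 3489] ((484.71246337890625, -258.6129150390625), (96.62354278564453, 354.06005859375), 6.849674224853516) [[416.0, -89.0], [458.0, -440.0], [554.0, -429.0], [512.0, -77.0]] 0.01475671058225389
side board [217 128  69  67 762] ((494.05499267578125, 229.71990966796875), (117.22850036621094, 361.31201171875), 6.795506954193115) [[414.0, 402.0], [457.0, 43.0], [574.0, 57.0], [531.0, 416.0]] 0.01321302035208766
```

```bash
python3 - <<'E'
import numpy as np,cv2
from h import *
I={n:dict(np.load(n+"0.npz")) for n in("scene","side")}
ap={'mill':(.51,.097,.118,.128),'tin':(.491,.178,.099,.115),'pot':(.493,.256,.083,.093),'glass':(.478,.34,.115,.128)}
for n,i in I.items():
    X=world(i);z=X[...,2]
    for k,(x,y,a,b) in ap.items():
        m=(np.hypot(X[...,0]-x,X[...,1]-y)<.042)&(z>a)&(z<b)
        P=X[m]; r=cv2.minAreaRect((P[:,:2]*1000).astype(np.float32))
        print(n,k,len(P),P.mean(0).round(3),np.round(r[0],1),np.round(r[1],1),round(r[2],1))
    m=(np.hypot(X[...,0]-.495,X[...,1]+.42)<.09)&(z>.035)&(z<.13)
    P=X[m];r=cv2.minAreaRect((P[:,:2]*1000).astype(np.float32));print(n,'panel',len(P),P.mean(0).round(3),r)
    hsv=cv2.cvtColor(i["color"],cv2.COLOR_BGR2HSV)
    m=(hsv[...,0]>10)&(hsv[...,0]<30)&(hsv[...,1]>70)&(X[...,0]>.35)&(X[...,0]<.62)&(X[...,1]<-.05)&(X[...,1]>-.5)
    c=max(cv2.findContours(m.astype(np.uint8),0,1)[0],key=cv2.contourArea)[:,0,:]
    g=ray(i,c,.022)[:,:2]*1000
    r=cv2.minAreaRect(g.astype(np.float32));print(n,'rack@22',r)
    a=np.deg2rad(6.6);e=np.array([np.sin(a),-np.cos(a)]);f=np.array([np.cos(a),np.sin(a)])
    s=(g-[485,-250])@e;w=(g-[485,-250])@f
    for s0 in range(-160,161,40):
        k=abs(s-s0)<12;print(s0,round(w[k].min()),round(w[k].max()),end='; ')
    print()
big=[cv2.resize(i["color"][v:v+90,u:u+130],None,fx=4,fy=4,interpolation=2) for i,u,v in((I["scene"],125,120),(I["side"],240,210))]
big[1]=cv2.resize(I["side"]["color"][210:335,240:360],None,fx=3.2,fy=3.2)
h=max(b.shape[0] for b in big);big=[cv2.copyMakeBorder(b,0,h-b.shape[0],0,0,0) for b in big]
cv2.imwrite("pics/rack.png",cv2.resize(np.hstack(big),(800,int(800*h/(big[0].shape[1]+big[1].shape[1])))))
E
```

```text
scene mill 20 [0.514 0.099 0.122] [512.9  98.2] [11.5  9.5] 59.3
scene tin 317 [0.502 0.185 0.105] [499.4 184. ] [47.  45.6] 16.4
scene pot 320 [0.498 0.263 0.088] [495.3 261.8] [53.2 52.8] 58.6
scene glass 382 [0.483 0.344 0.12 ] [481.6 344.5] [49.1 50.3] 58.0
scene panel 528 [ 0.506 -0.422  0.074] ((500.9261474609375, -425.92413330078125), (92.9419174194336, 18.511215209960938), 6.990207672119141)
scene rack@22 ((485.18048095703125, -249.37782287597656), (93.47896575927734, 343.0865783691406), 6.677892208099365)
-160 -47 47; -120 -41 43; -80 -41 45; -40 -41 44; 0 -41 45; 40 -40 45; 80 -41 42; 120 -40 44; 160 -38 45; 
side mill 11 [0.512 0.097 0.123] [511.9  97.6] [10.4  6.3] 72.9
side tin 150 [0.498 0.178 0.106] [499.  181.2] [46.8 49. ] 12.2
side pot 114 [0.493 0.254 0.088] [494.1 258.5] [53.5 52. ] 78.5
side glass 110 [0.48  0.339 0.121] [480.7 342.4] [47.3 48.4] 14.5
side panel 653 [ 0.497 -0.432  0.08 ] ((502.1629638671875, -428.130615234375), (91.66667175292969, 16.158361434936523), 6.835848808288574)
side rack@22 ((492.6962585449219, -259.37310791015625), (121.79707336425781, 360.6859436035156), 6.9128737449646)
-160 -55 37; -120 -52 35; -80 -53 36; -40 -53 36; 0 -52 37; 40 -52 37; 80 -52 37; 120 -52 38; 160 -52 68;
```

View pics/rack.png

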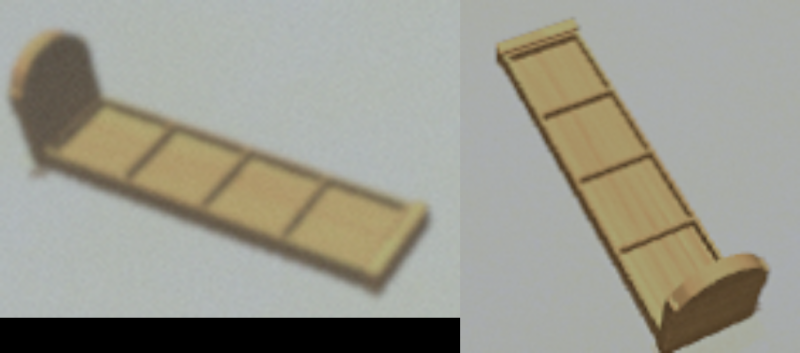

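The rack crop shows four pockets with the panel at the left end, about (55,95). The two views agree on it to within 6 mm. The only thing that could be confused with a target is the blue pot at (398,222); the white pot is at (348,245).

Glass is at about (0.481, 0.3435). I'll go above it now.

>>> jog_arm([
  [0,0,0.5,-0.16,-0.027,0.02,0],
  [0,0,1.08,-0.325,-0.055,0.02,0],
  [0,0,1.08,-0.325,-0.055,0.02,0],
  [0,0,1.08,-0.325,-0.055,0.02,0],
  [0,0,1.08,-0.325,-0.055,0.02,0],
  [0,0,1.08,-0.325,-0.055,0.02,0],
  [0,0,1.08,-0.325,-0.055,0.02,0],
  [0,0,1.08,-0.325,-0.055,0.02,0],
], squeeze=15)

```text
t: 0.77
tcp_pos: [0.4832, 0.3419, 0.182]
orientation: [0.0, 0.635, 0.772, -0.001]
contact_force: [0.7, 0.6, -0.9]
opening: 0.0934
```

```bash
cat > look.py <<'E'
import sys,numpy as np,cv2
from bench import arm,get_image
from h import *
n=sys.argv[1];i=get_image("wrist");np.savez(n+".npz",**i);cv2.imwrite(f"pics/{n}.png",i["color"])
X=world(i);s=arm.read_state();print(s["tcp_pos"].round(4),s["orientation"].round(4),'q',s["joint_positions"].round(2),'cam',(-i["R"].T@i["t"]).round(3))
ap={'mill':(.512,.098,.116,.135),'tin':(.499,.182,.099,.115),'pot':(.495,.26,.083,.093),'glass':(.481,.343,.115,.128)}
for k,(x,y,a,b) in ap.items():
    z=X[...,2];m=(np.hypot(X[...,0]-x,X[...,1]-y)<.04)&(z>a)&(z<b);P=X[m]
    if len(P)>20: r=cv2.minAreaRect((P[:,:2]*1000).astype(np.float32));print(k,len(P),P[:,2].mean().round(4),np.round(r[0],1),np.round(r[1],1),round(r[2],1))
E
python3 look.py w1
```

```text
[0.4895 0.3379 0.1813] [ 0.0024  0.6397  0.7686 -0.0009] q [ 0.42  0.35  1.46 -0.01  1.33  0.24] cam [0.468 0.423 0.363]
tin 768 0.107 [499.8 176.9] [46.1 32. ] 15.4
pot 1425 0.0889 [492.6 262.1] [53.3 53.7] 10.1
glass 2081 0.1211 [480.4 343.3] [48.5 48.8] 8.3
```

View pics/w1.png

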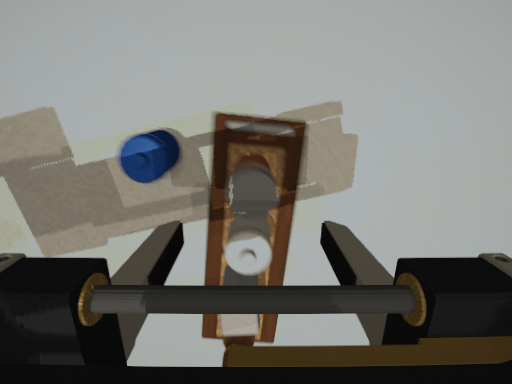

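The wrist view shows the glass lid at (252,190), the white pot at (248,250) and the blue pot at (150,155). The glass is measured at (0.4804, 0.3433) with its top at 0.121, as expected. Descending.

>>> jog_arm([
  [0,0,0.06,0.007,-0.008,0,0],
  [0,0,0.06,0.007,-0.008,0.01,0],
  [0,0,0.06,0.007,-0.008,0.03,0],
  [0,0,0.06,0.007,-0.008,0.055,0],
  [0,0,0.06,0.007,-0.008,0.08,0],
  [0,0,0.06,0.007,-0.008,0.095,0],
  [0,0,0.06,0.007,-0.008,0.104,0],
  [0,0,0.06,0.007,-0.008,0.104,0],
])

```text
t: 1.48
tcp_pos: [0.4782, 0.3425, 0.0745]
orientation: [0.001, 0.661, 0.75, -0.003]
contact_force: [-0.7, -0.7, 0.5]
opening: 0.0926
```

>>> jog_arm([
  [0,0,0,0,0,0,0.3],
  [0,0,0,0,0,0,0.6],
  [0,0,0,0,0,0,0.8],
  [0,0,0,0,0,0,0.8],
  [0,0,0,0,0,0,0.8],
  [0,0,0,0,0,0,0.8],
], squeeze=18)

```text
t: 1.98
tcp_pos: [0.4786, 0.3426, 0.0751]
orientation: [0.002, 0.661, 0.75, -0.003]
contact_force: [0.6, -0.8, -0.8]
opening: 0.0577
```

>>> jog_arm([
  [0,0,0,0,0,0,0.9],
  [0,0,0,0,0,0,0.9],
  [0,0,0,0,0,0,0.9],
  [0,0,0,0,0,0,0.9],
  [0,0,0,0,0,0,0.9],
])

```text
t: 2.4
tcp_pos: [0.479, 0.3428, 0.0755]
orientation: [0.002, 0.661, 0.75, -0.002]
contact_force: [0.0, 0.7, 2.1]
opening: 0.0498
```

>>> jog_arm([
  [0,0,0,0,0,-0.005,0.9],
  [0,0,0,0,0,-0.015,0.9],
  [0,0,0,0,0,-0.035,0.9],
  [0,0,0,0,0,-0.06,0.9],
  [0,0,0,0,0,-0.09,0.9],
  [0,0,0,0,0,-0.12,0.9],
  [0,0,0,0,0,-0.14,0.9],
  [0,0,0,0,0,-0.15,0.9],
])

```text
t: 3.07
tcp_pos: [0.4801, 0.3442, 0.2296]
orientation: [0.003, 0.661, 0.75, 0.0]
contact_force: [0.3, 0.9, -2.5]
opening: 0.0498
```

>>> jog_arm([
  [0,0,0,-0.01,-0.001,0,0.9],
  [0,0,0,-0.03,-0.003,0,0.9],
  [0,0,0,-0.06,-0.006,0,0.9],
  [0,0,0,-0.095,-0.01,0,0.9],
  [0,0,0,-0.13,-0.013,0,0.9],
  [0,0,0,-0.165,-0.017,0,0.9],
  [0,0,0,-0.2,-0.02,0,0.9],
  [0,0,0,-0.235,-0.024,0,0.9],
])

```text
t: 3.73
tcp_pos: [0.4841, 0.1059, 0.2288]
orientation: [0.002, 0.661, 0.75, -0.001]
contact_force: [0.6, 0.5, -3.0]
opening: 0.0498
```

>>> jog_arm([
  [0,0,0,-0.04,-0.004,0,0.9],
  [0,0,0,-0.075,-0.008,0,0.9],
  [0,0,0,-0.11,-0.011,0,0.9],
  [0,0,0,-0.145,-0.015,0,0.9],
  [0,0,0,-0.18,-0.018,0,0.9],
  [0,0,0,-0.215,-0.022,0,0.9],
  [0,0,0,-0.25,-0.025,0,0.9],
  [0,0,0,-0.285,-0.029,0,0.9],
])

```text
t: 4.4
tcp_pos: [0.4894, -0.1821, 0.2283]
orientation: [0.0, 0.661, 0.75, -0.001]
contact_force: [1.5, 0.4, -2.4]
opening: 0.0496
```

>>> jog_arm([
  [0,0,0,-0.04,-0.004,0,0.9],
  [0,0,0,-0.075,-0.007,0,0.9],
  [0,0,0,-0.108,-0.01,0,0.9],
  [0,0,0,-0.137,-0.012,0,0.9],
  [0,0,0,-0.162,-0.014,0,0.9],
  [0,0,0,-0.18,-0.016,0,0.9],
  [0,0,0,-0.19,-0.017,0,0.9],
  [0,0,0,-0.194,-0.017,0,0.9],
])

```text
t: 5.07
tcp_pos: [0.4953, -0.3779, 0.2268]
orientation: [-0.001, 0.662, 0.749, -0.001]
contact_force: [0.3, -0.0, -1.8]
opening: 0.0497
```

```bash
sleep 0; python3 look.py w2
```

```text
[ 0.4957 -0.3775  0.2271] [-0.0009  0.662   0.7495 -0.0011] q [-0.83  0.38  1.31 -0.    1.46 -0.95] cam [ 0.486 -0.296  0.408]
```

View pics/w2.png

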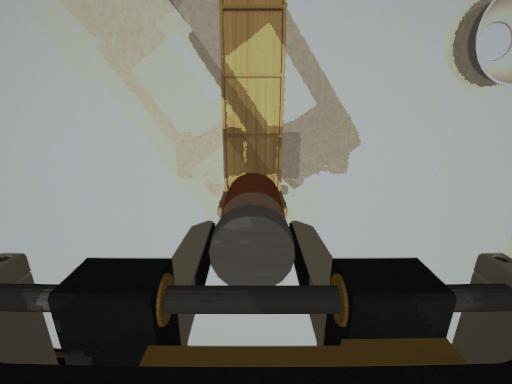

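The rack runs up the image. Its side walls are at about u=221 and 285, its dividers at rows 9, 76, 134 and ~190, and the glass is in front at (252,240). I'll cast rays at the wall-top height.

```bash
python3 - <<'E'
import numpy as np,cv2
from h import *
i=dict(np.load("w2.npz"));
g=i["color"][...,0].astype(float)
h=cv2.cvtColor(i["color"],cv2.COLOR_BGR2HSV)
for v in(30,55,105,160):
    r=(h[v,200:310,1]); m=np.where((h[v,200:310,1]>95)&(h[v,200:310,0]>8)&(h[v,200:310,0]<32))[0]+200
    P=ray(i,[(m.min(),v),(m.max(),v)],.022); print(v,m.min(),m.max(),(P*1000).round(1)[:,:2].tolist(), 'mid',(P.mean(0)*1000).round(1),np.linalg.norm(P[1]-P[0]).round(4))
for u in (235,262,272):
    c=cv2.GaussianBlur(i["color"],(9,1),0).sum(2)[:205,u] if 0 else cv2.blur(i["color"].astype(np.float32).sum(2),(9,1))[:205,u]
    d=c-cv2.blur(c.reshape(-1,1),(1,15)).ravel()
    pk=[k for k in range(2,200) if d[k]==d[max(0,k-8):k+9].min() and d[k]<-25]
    print(u,[(k,int(d[k]),(ray(i,[(u,k)],.022)[0][:2]*1000).round(1).tolist()) for k in pk])
E
```

```text
30 220 285 [[434.1, -211.5], [516.0, -201.4]] mid [ 475.  -206.4   22. ] 0.0825
55 221 284 [[438.0, -240.4], [519.2, -230.4]] mid [ 478.6 -235.4   22. ] 0.0818
105 223 282 [[446.5, -302.3], [526.2, -292.4]] mid [ 486.3 -297.3   22. ] 0.0804
160 224 281 [[454.9, -377.9], [536.5, -367.8]] mid [ 495.7 -372.8   22. ] 0.0822
235 [(9, -119, [450.5, -185.7]), (77, -81, [458.9, -264.8]), (128, -69, [465.9, -330.9]), (183, -54, [474.3, -410.3])]
262 [(9, -126, [483.9, -181.6]), (23, -26, [486.0, -197.1]), (77, -97, [494.5, -260.4]), (134, -42, [504.4, -334.5]), (176, -35, [512.5, -394.8])]
272 [(9, -125, [496.3, -180.1]), (22, -25, [498.3, -194.5]), (77, -96, [507.6, -258.8]), (134, -58, [518.3, -332.7]), (172, -51, [526.2, -387.0]), (187, -36, [529.5, -409.7])]
```

>>> jog_arm([
  [0,0,0,-0.001,0.001,0.01,0.9],
  [0,0,0,-0.001,0.001,0.03,0.9],
  [0,0,0,-0.001,0.001,0.06,0.9],
  [0,0,0,-0.001,0.001,0.09,0.9],
  [0,0,0,-0.001,0.001,0.115,0.9],
  [0,0,0,-0.001,0.001,0.132,0.9],
  [0,0,0,-0.001,0.001,0.142,0.9],
  [0,0,0,-0.001,0.001,0.148,0.9],
])

```text
t: 5.78
tcp_pos: [0.4959, -0.3764, 0.0772]
orientation: [-0.002, 0.662, 0.75, -0.001]
contact_force: [0.2, -0.0, -1.9]
opening: 0.0498
```

>>> jog_arm([
  [0,0,0,0,0,0,0.9],
  [0,0,0,0,0,0,0.9],
])

```text
t: 5.95
tcp_pos: [0.4961, -0.3757, 0.0775]
orientation: [-0.002, 0.661, 0.75, -0.001]
contact_force: [-0.4, 0.7, -1.9]
opening: 0.0494
```

>>> jog_arm([
  [0,0,0,-0.003,0,0.002,0.9],
  [0,0,0,-0.003,0,0.004,0.9],
  [0,0,0,-0.003,0,0.006,0.9],
  [0,0,0,-0.003,0,0.007,0.9],
  [0,0,0,-0.003,0,0.008,0.9],
  [0,0,0,-0.003,0,0.009,0.9],
  [0,0,0,-0.003,0,0.0095,0.9],
  [0,0,0,-0.003,0,0.0095,0.9],
])

```text
t: 6.62
tcp_pos: [0.4966, -0.3789, 0.0685]
orientation: [-0.002, 0.661, 0.75, -0.001]
contact_force: [-0.4, 0.6, 1.6]
opening: 0.0497
```

Contact: the force rose from −1.9 to +1.6 N at the expected height. Release and rise.

>>> jog_arm([
  [0,0,0,0,0,0,0.4],
  [0,0,0,0,0,0,0.2],
  [0,0,0,0,0,0,0],
  [0,0,0,0,0,0,0],
  [0,0,0,0,0,0,0],
  [0,0,0,0,0,0,0],
  [0,0,0,0,0,0,0],
])

```text
t: 7.2
tcp_pos: [0.4966, -0.3789, 0.0685]
orientation: [-0.002, 0.661, 0.75, -0.001]
contact_force: [0.7, 0.2, 0.3]
opening: 0.0903
```

>>> jog_arm([
  [0,0,0,0,0,-0.01,0],
  [0,0,0,0,0,-0.035,0],
  [0,0,0,0,0,-0.07,0],
  [0,0,0,0,0,-0.1,0],
  [0,0,0,0,0,-0.13,0],
  [0,0,0,0,0,-0.14,0],
  [0,0,0,0.01,0,-0.14,0],
  [0,0,0,0.03,0,-0.14,0],
])

```text
t: 7.87
tcp_pos: [0.4932, -0.3503, 0.2082]
orientation: [-0.002, 0.662, 0.75, -0.001]
contact_force: [-0.2, 0.3, 0.1]
opening: 0.0928
```

>>> jog_arm([
  [0,0,0,0.03,0.004,0,0],
  [0,0,0,0.07,0.009,0,0],
  [0,0,0,0.11,0.014,0,0],
  [0,0,0,0.15,0.019,0,0],
  [0,0,0,0.19,0.024,0,0],
  [0,0,0,0.23,0.029,0,0],
  [0,0,0,0.27,0.034,0,0],
  [0,0,0,0.31,0.039,0,0],
])

```text
t: 8.53
tcp_pos: [0.4915, -0.0351, 0.2064]
orientation: [-0.003, 0.662, 0.749, -0.002]
contact_force: [0.2, 0.5, 1.2]
opening: 0.0931
```

>>> jog_arm([
  [0,0,0,0.04,0.005,0,0],
  [0,0,0,0.08,0.01,0,0],
  [0,0,0,0.12,0.015,0,0],
  [0,0,0,0.16,0.02,0,0],
  [0,0,0,0.2,0.025,0,0],
  [0,0,0,0.235,0.03,0,0],
  [0,0,0,0.265,0.034,0,0],
  [0,0,0,0.285,0.036,0,0],
])

```text
t: 9.2
tcp_pos: [0.4896, 0.2552, 0.2046]
orientation: [-0.005, 0.661, 0.75, -0.003]
contact_force: [1.4, -0.2, 0.1]
opening: 0.0927
```

>>> jog_arm([
  [0,0,0,0,0,0,0],
  [0,0,0,0,0,0,0],
])

```text
t: 9.37
tcp_pos: [0.4872, 0.2561, 0.2023]
orientation: [-0.006, 0.66, 0.751, -0.005]
contact_force: [0.9, -0.3, -0.1]
opening: 0.0928
```

```bash
python3 look.py w3
```

```text
[0.4879 0.255  0.2028] [-0.0055  0.6606  0.7507 -0.0047] q [0.28 0.27 1.52 0.   1.36 0.15] cam [0.48  0.338 0.384]
mill 74 0.1233 [511.  99.] [11.2 10.3] 30.8
tin 1477 0.1067 [498.  183.6] [46.1 45.6] 15.9
pot 1585 0.0889 [492.4 262.1] [54.5 53.2] 7.5
```

>>> jog_arm([
  [-0.014,-0.002,0,0.006,0.005,0.01,0],
  [-0.014,-0.002,0,0.006,0.005,0.03,0],
  [-0.014,-0.002,0,0.006,0.005,0.05,0],
  [-0.014,-0.002,0,0.006,0.005,0.06,0],
  [-0.014,-0.002,0,0.006,0.005,0.06,0],
])

```text
t: 9.83
tcp_pos: [0.4892, 0.2595, 0.1399]
orientation: [-0.002, 0.661, 0.75, -0.003]
contact_force: [0.2, 0.0, -0.0]
opening: 0.093
```

```bash
cat > d.py <<'E'
# tool-frame correction from now to target x y z (m) with jaw angle (deg), tool straight down
import sys,numpy as np
from scipy.spatial.transform import Rotation as R
from bench import arm
s=arm.read_state();w,x,y,z=s["orientation"];r=R.from_quat([x,y,z,w])
t=np.array([float(v) for v in sys.argv[1:4]]);a=np.deg2rad(float(sys.argv[4]))
Y=np.array([np.cos(a),np.sin(a),0]);Z=np.array([0,0,-1]);g=R.from_matrix(np.c_[np.cross(Y,Z),Y,Z])
print('turn',(r.inv()*g).as_rotvec().round(4),'shift',r.inv().apply(t-s["tcp_pos"]).round(4),s["tcp_pos"].round(4),s["contact_force"].round(1))
E
python3 d.py .4925 .262 .062 7.1
```

```text
turn [-0.0061  0.0013  0.002 ] shift [0.0021 0.004  0.0779] [0.4892 0.2595 0.1399] [ 0.2  0.  -0. ]
```

>>> jog_arm([
  [-0.006,0.001,0,0.002,0.004,0.01,0],
  [-0.006,0.001,0,0.002,0.004,0.03,0],
  [-0.006,0.001,0,0.002,0.004,0.05,0],
  [-0.006,0.001,0,0.002,0.004,0.065,0],
  [-0.006,0.001,0,0.002,0.004,0.075,0],
  [-0.006,0.001,0,0.002,0.004,0.078,0],
  [-0.006,0.001,0,0.002,0.004,0.078,0.2],
  [-0.006,0.001,0,0.002,0.004,0.078,0.4],
])

```text
t: 10.5
tcp_pos: [0.4933, 0.2618, 0.0629]
orientation: [0.0, 0.661, 0.75, 0.0]
contact_force: [0.8, -0.6, -0.7]
opening: 0.0842
```

>>> jog_arm([
  [0,0,0,0,0,0,0.9],
  [0,0,0,0,0,0,0.9],
  [0,0,0,0,0,0,0.9],
  [0,0,0,0,0,0,0.9],
  [0,0,0,0,0,0,0.9],
  [0,0,0,0,0,0,0.9],
  [0,0,0,0,0,0,0.9],
], squeeze=20)

```text
t: 11.08
tcp_pos: [0.4933, 0.2619, 0.0633]
orientation: [0.001, 0.661, 0.75, 0.001]
contact_force: [-2.4, -0.8, 5.3]
opening: 0.0552
```

>>> jog_arm([
  [0,0,0,0,0,0,0.9],
  [0,0,0,0,0,0,0.9],
])

```text
t: 11.25
tcp_pos: [0.4933, 0.262, 0.0633]
orientation: [0.001, 0.661, 0.75, 0.001]
contact_force: [-0.7, -0.8, 3.2]
opening: 0.0553
```

>>> jog_arm([
  [0,0,0,0,0,-0.005,0.9],
  [0,0,0,0,0,-0.015,0.9],
  [0,0,0,0,0,-0.035,0.9],
  [0,0,0,0,0,-0.065,0.9],
  [0,0,0,0,0,-0.095,0.9],
  [0,0,0,0,0,-0.125,0.9],
  [0,0,0,0,0,-0.142,0.9],
  [0,0,0,0,0,-0.15,0.9],
])

```text
t: 11.92
tcp_pos: [0.4945, 0.2624, 0.2172]
orientation: [0.002, 0.661, 0.75, 0.003]
contact_force: [-0.6, 0.6, -1.6]
opening: 0.0547
```

```bash
python3 d.py .4866 -.2997 .21 7.1
```

```text
turn [ 0.0073 -0.001   0.0018] shift [-0.5567 -0.0783  0.0061] [0.4945 0.2624 0.2172] [-0.6  0.6 -1.6]
```

>>> jog_arm([
  [0.007,0,0,-0.01,-0.001,0,0.9],
  [0.007,0,0,-0.03,-0.004,0,0.9],
  [0.007,0,0,-0.06,-0.008,0,0.9],
  [0.007,0,0,-0.095,-0.013,0,0.9],
  [0.007,0,0,-0.13,-0.018,0,0.9],
  [0.007,0,0,-0.165,-0.023,0,0.9],
  [0.007,0,0,-0.2,-0.028,0,0.9],
  [0.007,0,0,-0.235,-0.033,0,0.9],
])

```text
t: 12.58
tcp_pos: [0.4897, 0.0231, 0.2152]
orientation: [-0.002, 0.661, 0.75, -0.001]
contact_force: [0.4, -0.0, -1.8]
opening: 0.0552
```

>>> jog_arm([
  [0,0,0,-0.04,-0.006,0,0.9],
  [0,0,0,-0.075,-0.011,0,0.9],
  [0,0,0,-0.11,-0.015,0,0.9],
  [0,0,0,-0.145,-0.02,0,0.9],
  [0,0,0,-0.175,-0.025,0,0.9],
  [0,0,0,-0.205,-0.029,0,0.9],
  [0,0,0,-0.23,-0.032,0,0.9],
  [0,0,0,-0.25,-0.035,0,0.9],
])

```text
t: 13.25
tcp_pos: [0.4847, -0.2317, 0.2131]
orientation: [-0.003, 0.662, 0.75, -0.001]
contact_force: [0.3, 0.6, -1.8]
opening: 0.0548
```

```bash
python3 d.py .4866 -.2997 .21 7.1
```

```text
turn [-0.0055 -0.0033  0.0001] shift [-0.0677 -0.0065  0.0029] [ 0.4847 -0.2317  0.2131] [ 0.3  0.6 -1.8]
```

>>> jog_arm([
  [-0.005,-0.003,0,-0.018,-0.002,0,0.9],
  [-0.005,-0.003,0,-0.035,-0.004,0,0.9],
  [-0.005,-0.003,0,-0.05,-0.005,0,0.9],
  [-0.005,-0.003,0,-0.06,-0.006,0.005,0.9],
  [-0.005,-0.003,0,-0.066,-0.0065,0.02,0.9],
  [-0.005,-0.003,0,-0.068,-0.0065,0.04,0.9],
  [-0.005,-0.003,0,-0.068,-0.0065,0.055,0.9],
  [-0.005,-0.003,0,-0.068,-0.0065,0.06,0.9],
])

```text
t: 13.92
tcp_pos: [0.485, -0.2986, 0.1496]
orientation: [-0.003, 0.662, 0.75, 0.0]
contact_force: [0.1, 0.1, -2.5]
opening: 0.0549
```

```bash
python3 d.py .4866 -.2997 .0563 7.1
```

```text
turn [-0.0039 -0.0047  0.0003] shift [-0.0018  0.0018  0.0933] [ 0.485  -0.2986  0.1496] [ 0.1  0.1 -2.5]
```

>>> jog_arm([
  [-0.004,-0.004,0,-0.002,0.002,0.01,0.9],
  [-0.004,-0.004,0,-0.002,0.002,0.03,0.9],
  [-0.004,-0.004,0,-0.002,0.002,0.05,0.9],
  [-0.004,-0.004,0,-0.002,0.002,0.068,0.9],
  [-0.004,-0.004,0,-0.002,0.002,0.078,0.9],
  [-0.004,-0.004,0,-0.002,0.002,0.083,0.9],
  [-0.004,-0.004,0,-0.002,0.002,0.085,0.9],
  [-0.004,-0.004,0,-0.002,0.002,0.085,0.9],
])

```text
t: 14.58
tcp_pos: [0.4872, -0.3001, 0.0649]
orientation: [0.0, 0.662, 0.75, 0.0]
contact_force: [-0.2, -0.2, -2.2]
opening: 0.0547
```

```bash
python3 d.py .4866 -.2997 .0563 7.1
```

```text
turn [ 0.0004 -0.0003  0.0007] shift [ 0.0004 -0.0006  0.0086] [ 0.4872 -0.3001  0.0649] [-0.2 -0.2 -2.2]
```

>>> jog_arm([
  [0,0,0,0,0,0.002,0.9],
  [0,0,0,0,0,0.004,0.9],
  [0,0,0,0,0,0.006,0.9],
  [0,0,0,0,0,0.007,0.9],
  [0,0,0,0,0,0.008,0.9],
  [0,0,0,0,0,0.0085,0.9],
  [0,0,0,0,0,0.009,0.9],
  [0,0,0,0,0,0.009,0.9],
])

```text
t: 15.25
tcp_pos: [0.4872, -0.3003, 0.0564]
orientation: [0.0, 0.662, 0.75, 0.0]
contact_force: [-1.5, 0.6, 2.2]
opening: 0.055
```

>>> jog_arm([
  [0,0,0,0,0,0,0.4],
  [0,0,0,0,0,0,0.2],
  [0,0,0,0,0,0,0],
  [0,0,0,0,0,0,0],
  [0,0,0,0,0,0,0],
  [0,0,0,0,0,0,0],
  [0,0,0,0,0,0,0],
])

```text
t: 15.83
tcp_pos: [0.4873, -0.3004, 0.0565]
orientation: [0.0, 0.662, 0.75, 0.0]
contact_force: [0.8, 0.1, 0.5]
opening: 0.0904
```

>>> jog_arm([
  [0,0,0,0,0,-0.01,0],
  [0,0,0,0,0,-0.035,0],
  [0,0,0,0,0,-0.07,0],
  [0,0,0,0,0,-0.105,0],
  [0,0,0,0,0,-0.135,0],
  [0,0,0,0,0,-0.15,0],
  [0,0,0,0.01,0,-0.15,0],
  [0,0,0,0.03,0,-0.15,0],
])

```text
t: 16.5
tcp_pos: [0.4839, -0.2719, 0.2076]
orientation: [0.002, 0.662, 0.749, -0.0]
contact_force: [-0.5, 0.5, -1.0]
opening: 0.0929
```

```bash
python3 d.py .4983 .178 .205 15.5
```

```text
turn [ 0.0024  0.0033 -0.1479] shift [0.4448 0.0693 0.0013] [ 0.4839 -0.2719  0.2076] [-0.5  0.5 -1. ]
```

>>> jog_arm([
  [0,0,-0.02,0.03,0.005,0,0],
  [0,0,-0.04,0.065,0.01,0,0],
  [0,0,-0.06,0.105,0.016,0,0],
  [0,0,-0.08,0.145,0.022,0,0],
  [0,0,-0.1,0.185,0.029,0,0],
  [0,0,-0.12,0.225,0.035,0,0],
  [0,0,-0.14,0.265,0.041,0,0],
  [0,0,-0.148,0.305,0.047,0,0],
])

```text
t: 17.17
tcp_pos: [0.4917, 0.039, 0.2059]
orientation: [0.001, 0.605, 0.796, -0.001]
contact_force: [0.5, -0.1, -0.2]
opening: 0.0928
```

```bash
python3 d.py .4983 .178 .205 15.5
```

```text
turn [0.0007 0.0027 0.0011] shift [0.1321 0.0437 0.0006] [0.4917 0.039  0.2059] [ 0.5 -0.1 -0.2]
```

>>> jog_arm([
  [0,0,0,0.03,0.01,0,0],
  [0,0,0,0.06,0.02,0,0],
  [0,0,0,0.085,0.028,0,0],
  [0,0,0,0.105,0.035,0,0],
  [0,0,0,0.12,0.04,0,0],
  [0,0,0,0.13,0.044,0,0],
  [0,0,0,0.132,0.044,0,0],
  [0,0,0,0.132,0.044,0,0],
])

```text
t: 17.83
tcp_pos: [0.4979, 0.1783, 0.205]
orientation: [0.001, 0.604, 0.797, -0.001]
contact_force: [0.2, -0.6, -0.1]
opening: 0.0932
```

```bash
python3 look.py w4; python3 d.py .4983 .1836 .072 15.6
```

```text
[0.4981 0.1776 0.2051] [ 0.0011  0.6047  0.7964 -0.0011] q [ 0.13  0.22  1.58 -0.    1.34 -0.14] cam [0.476 0.258 0.386]
mill 102 0.1227 [515.6 101.4] [21.3 10.8] 31.1
tin 1764 0.1069 [498.2 183.2] [46.  45.7] 15.5
turn [-0.0004  0.003  -0.0003] shift [0.0061 0.0018 0.1331] [0.4981 0.1776 0.2051] [-0.   0.   0.2]
```

View pics/w4.png

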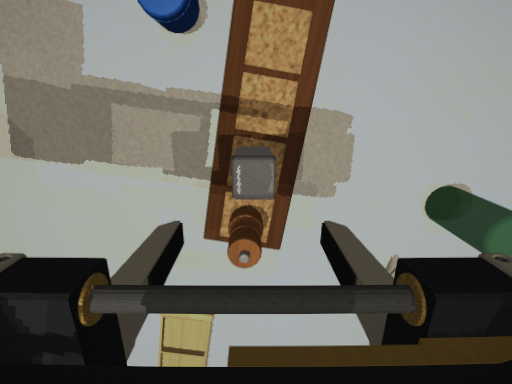

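The tin is at (253,172), square to the jaws; the mill is at (245,255), and two pads are empty. Descend and grip.

>>> jog_arm([
  [0,0.003,0,0.006,0.002,0.01,0],
  [0,0.003,0,0.006,0.002,0.03,0],
  [0,0.003,0,0.006,0.002,0.055,0],
  [0,0.003,0,0.006,0.002,0.08,0],
  [0,0.003,0,0.006,0.002,0.105,0],
  [0,0.003,0,0.006,0.002,0.123,0],
  [0,0.003,0,0.006,0.002,0.131,0.1],
  [0,0.003,0,0.006,0.002,0.133,0.3],
])

```text
t: 18.55
tcp_pos: [0.497, 0.1827, 0.07]
orientation: [-0.002, 0.605, 0.796, -0.002]
contact_force: [-0.1, -0.3, 0.6]
opening: 0.0837
```

>>> jog_arm([
  [0,0,0,0,0,0,0.5],
  [0,0,0,0,0,0,0.7],
  [0,0,0,0,0,0,0.9],
  [0,0,0,0,0,0,0.9],
  [0,0,0,0,0,0,0.9],
  [0,0,0,0,0,0,0.9],
  [0,0,0,0,0,0,0.9],
  [0,0,0,0,0,0,0.9],
], squeeze=18)

```text
t: 19.22
tcp_pos: [0.4976, 0.1828, 0.0707]
orientation: [-0.001, 0.605, 0.796, -0.001]
contact_force: [0.2, 1.1, 4.0]
opening: 0.0458
```

>>> jog_arm([
  [0,0,0,0,0,0,0.9],
  [0,0,0,0,0,0,0.9],
  [0,0,0,0,0,0,0.9],
])

```text
t: 19.47
tcp_pos: [0.4975, 0.1828, 0.0707]
orientation: [-0.001, 0.605, 0.796, -0.001]
contact_force: [-1.2, -0.4, 2.1]
opening: 0.0462
```

>>> jog_arm([
  [0,0,0,0,0,-0.005,0.9],
  [0,0,0,0,0,-0.015,0.9],
  [0,0,0,0,0,-0.035,0.9],
  [0,0,0,0,0,-0.065,0.9],
  [0,0,0,0,0,-0.095,0.9],
  [0,0,0,0,0,-0.12,0.9],
  [0,0,0,0,0,-0.135,0.9],
  [0,0,0,0,0,-0.14,0.9],
])

```text
t: 20.13
tcp_pos: [0.4994, 0.1832, 0.2144]
orientation: [0.001, 0.605, 0.796, 0.001]
contact_force: [0.4, 0.5, -1.7]
opening: 0.0458
```

```bash
python3 d.py .4768 -.2203 .21 7.1
```

```text
turn [0.0025 0.     0.147 ] shift [-0.3827 -0.1298  0.0042] [0.4994 0.1832 0.2144] [ 0.4  0.5 -1.7]
```

>>> jog_arm([
  [0.002,0,0.01,-0.01,-0.003,0,0.9],
  [0.002,0,0.03,-0.03,-0.01,0,0.9],
  [0.002,0,0.05,-0.055,-0.019,0,0.9],
  [0.002,0,0.07,-0.085,-0.029,0,0.9],
  [0.002,0,0.09,-0.115,-0.039,0,0.9],
  [0.002,0,0.11,-0.145,-0.049,0,0.9],
  [0.002,0,0.13,-0.175,-0.059,0,0.9],
  [0.002,0,0.147,-0.205,-0.07,0,0.9],
])

```text
t: 20.8
tcp_pos: [0.4853, -0.0349, 0.2129]
orientation: [-0.001, 0.663, 0.749, -0.001]
contact_force: [1.8, -0.1, -1.8]
opening: 0.0456
```

```bash
python3 d.py .4768 -.2203 .21 7.1
```

```text
turn [-0.0022 -0.0008 -0.0015] shift [-0.183  -0.0311  0.0028] [ 0.4853 -0.0349  0.2129] [ 1.8 -0.1 -1.8]
```

>>> jog_arm([
  [-0.002,0,0,-0.035,-0.006,0,0.9],
  [-0.002,0,0,-0.065,-0.011,0,0.9],
  [-0.002,0,0,-0.095,-0.016,0,0.9],
  [-0.002,0,0,-0.125,-0.021,0,0.9],
  [-0.002,0,0,-0.15,-0.026,0,0.9],
  [-0.002,0,0,-0.168,-0.029,0,0.9],
  [-0.002,0,0,-0.179,-0.031,0.003,0.9],
  [-0.002,0,0,-0.183,-0.031,0.01,0.9],
])

```text
t: 21.47
tcp_pos: [0.4762, -0.2223, 0.202]
orientation: [-0.001, 0.663, 0.748, -0.0]
contact_force: [0.2, -0.1, -2.6]
opening: 0.0458
```

```bash
python3 d.py .4768 -.2203 .0637 7.1
```

```text
turn [-0.0008 -0.0007 -0.004 ] shift [0.0018 0.0009 0.1383] [ 0.4762 -0.2223  0.202 ] [ 0.2 -0.1 -2.6]
```

>>> jog_arm([
  [0,0,-0.004,0.002,0.001,0.012,0.9],
  [0,0,-0.004,0.002,0.001,0.035,0.9],
  [0,0,-0.004,0.002,0.001,0.06,0.9],
  [0,0,-0.004,0.002,0.001,0.085,0.9],
  [0,0,-0.004,0.002,0.001,0.107,0.9],
  [0,0,-0.004,0.002,0.001,0.121,0.9],
  [0,0,-0.004,0.002,0.001,0.128,0.9],
  [0,0,-0.004,0.002,0.001,0.13,0.9],
])

```text
t: 22.13
tcp_pos: [0.4755, -0.2183, 0.0699]
orientation: [-0.003, 0.662, 0.75, -0.0]
contact_force: [-0.5, 0.3, -1.9]
opening: 0.046
```

```bash
python3 d.py .4768 -.2203 .0637 7.1
```

```text
turn [-0.0038 -0.0039  0.0007] shift [-0.0022  0.001   0.0062] [ 0.4755 -0.2183  0.0699] [-0.5  0.3 -1.9]
```

>>> jog_arm([
  [-0.004,-0.004,0,-0.002,0.001,0.001,0.9],
  [-0.004,-0.004,0,-0.002,0.001,0.002,0.9],
  [-0.004,-0.004,0,-0.002,0.001,0.003,0.9],
  [-0.004,-0.004,0,-0.002,0.001,0.004,0.9],
  [-0.004,-0.004,0,-0.002,0.001,0.005,0.9],
  [-0.004,-0.004,0,-0.002,0.001,0.006,0.9],
  [-0.004,-0.004,0,-0.002,0.001,0.0065,0.9],
  [-0.004,-0.004,0,-0.002,0.001,0.0065,0.9],
])

```text
t: 22.8
tcp_pos: [0.4769, -0.2204, 0.0638]
orientation: [0.0, 0.662, 0.75, 0.0]
contact_force: [0.3, -0.3, -0.0]
opening: 0.0456
```

Almost touching; a little further, then release.

>>> jog_arm([
  [0,0,0,0,0,0.0005,0.9],
  [0,0,0,0,0,0.001,0.9],
  [0,0,0,0,0,0.001,0.9],
])

```text
t: 23.05
tcp_pos: [0.4771, -0.2205, 0.0637]
orientation: [0.001, 0.662, 0.75, 0.0]
contact_force: [-1.2, 1.3, 5.9]
opening: 0.0457
```

>>> jog_arm([
  [0,0,0,0,0,0,0.5],
  [0,0,0,0,0,0,0.3],
  [0,0,0,0,0,0,0],
  [0,0,0,0,0,0,0],
  [0,0,0,0,0,0,0],
  [0,0,0,0,0,0,0],
  [0,0,0,0,0,0,0],
])

```text
t: 23.63
tcp_pos: [0.4771, -0.2205, 0.0636]
orientation: [0.001, 0.662, 0.75, 0.0]
contact_force: [0.7, 0.2, 0.1]
opening: 0.0818
```

>>> jog_arm([
  [0,0,0,0,0,-0.01,0],
  [0,0,0,0,0,-0.035,0],
  [0,0,0,0,0,-0.07,0],
  [0,0,0,0,0,-0.105,0],
  [0,0,0,0,0,-0.135,0],
  [0,0,0,0,0,-0.15,0],
  [0,0,0,0.01,0,-0.15,0],
  [0,0,0,0.03,0,-0.15,0],
])

```text
t: 24.3
tcp_pos: [0.4738, -0.1918, 0.2146]
orientation: [0.002, 0.662, 0.749, 0.0]
contact_force: [-0.0, -0.1, -1.0]
opening: 0.093
```

```bash
python3 d.py .512 .09 .215 7.1
```

```text
turn [ 0.0032  0.0035 -0.0014] shift [ 0.275   0.0724 -0.0011] [ 0.4738 -0.1918  0.2146] [-0.  -0.1 -1. ]
```

>>> jog_arm([
  [0.003,0.003,0,0.035,0.009,0,0],
  [0.003,0.003,0,0.075,0.02,0,0],
  [0.003,0.003,0,0.115,0.03,0,0],
  [0.003,0.003,0,0.155,0.041,0,0],
  [0.003,0.003,0,0.195,0.051,0,0],
  [0.003,0.003,0,0.23,0.061,0,0],
  [0.003,0.003,0,0.255,0.067,0,0],
  [0.003,0.003,0,0.27,0.071,0,0],
])

```text
t: 24.97
tcp_pos: [0.5098, 0.0886, 0.2129]
orientation: [-0.001, 0.661, 0.75, -0.0]
contact_force: [-0.0, -0.3, 0.1]
opening: 0.0933
```

>>> jog_arm([
  [0,0,0,0,0,0,0],
  [0,0,0,0,0,0,0],
])

```text
t: 25.13
tcp_pos: [0.5084, 0.0899, 0.2119]
orientation: [-0.002, 0.66, 0.751, -0.001]
contact_force: [0.4, -0.7, 0.0]
opening: 0.0932
```

```bash
python3 look.py w5; python3 - <<'E'
import numpy as np
from h import *
i=dict(np.load("w5.npz"));X=world(i);z=X[...,2]
m=(np.hypot(X[...,0]-.511,X[...,1]-.1)<.03)&(z>.104)&(z<.118);P=X[m][:,:2]*1000
print('head top',len(P),cv2.minEnclosingCircle(P.astype(np.float32)),P.mean(0), (project(i,[[.511,.1,.12]])))
E
python3 d.py .5115 .0995 .094 7.1
```

```text
[0.5088 0.0888 0.2121] [-0.0015  0.6609  0.7504 -0.0011] q [-0.04  0.19  1.6   0.    1.35 -0.17] cam [0.499 0.171 0.394]
mill 109 0.1231 [508.5  95. ] [18.8 14.3] 25.6
head top 956 ((511.1971435546875, 98.12698364257812), 19.786787033081055) [511.00771074  99.80348098] [[255.20886069 176.99505074]]
turn [-0.0037 -0.0008  0.0027] shift [0.0102 0.0045 0.1181] [0.5088 0.0888 0.2121] [ 0.2 -0.1  0.1]
```

View pics/w5.png

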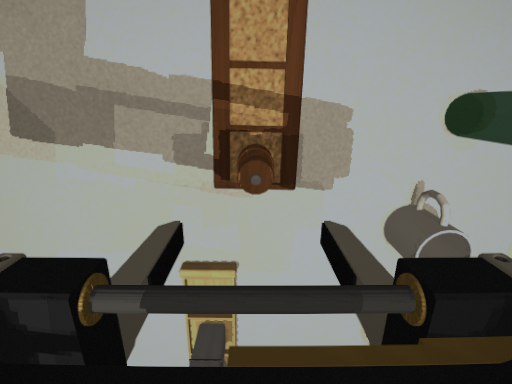

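The mill is alone on the board at (256,178), head centre (0.511, 0.0985), radius 19.8 mm against 20 mm given. Grip it by the head.

>>> jog_arm([
  [-0.004,0,0.003,0.009,0.004,0.01,0],
  [-0.004,0,0.003,0.009,0.004,0.03,0],
  [-0.004,0,0.003,0.009,0.004,0.055,0],
  [-0.004,0,0.003,0.009,0.004,0.08,0],
  [-0.004,0,0.003,0.009,0.004,0.1,0],
  [-0.004,0,0.003,0.009,0.004,0.112,0.1],
  [-0.004,0,0.003,0.009,0.004,0.117,0.2],
  [-0.004,0,0.003,0.009,0.004,0.118,0.3],
])

```text
t: 25.85
tcp_pos: [0.5102, 0.0969, 0.093]
orientation: [-0.001, 0.663, 0.749, -0.001]
contact_force: [-0.1, 0.0, 0.1]
opening: 0.0776
```

>>> jog_arm([
  [0,0,0,0,0,0,0.5],
  [0,0,0,0,0,0,0.7],
  [0,0,0,0,0,0,0.9],
  [0,0,0,0,0,0,0.9],
  [0,0,0,0,0,0,0.9],
  [0,0,0,0,0,0,0.9],
  [0,0,0,0,0,0,0.9],
  [0,0,0,0,0,0,0.9],
])

```text
t: 26.52
tcp_pos: [0.5107, 0.097, 0.0934]
orientation: [-0.001, 0.663, 0.749, -0.0]
contact_force: [0.2, -0.5, 2.8]
opening: 0.0391
```

>>> jog_arm([
  [0,0,0,0,0,0,0.9],
  [0,0,0,0,0,0,0.9],
  [0,0,0,0,0,0,0.9],
  [0,0,0,0,0,0,0.9],
])

```text
t: 26.85
tcp_pos: [0.5107, 0.097, 0.0934]
orientation: [-0.001, 0.663, 0.749, -0.0]
contact_force: [1.2, -0.1, 1.6]
opening: 0.039
```

>>> jog_arm([
  [0,0,0,0,0,-0.005,0.9],
  [0,0,0,0,0,-0.015,0.9],
  [0,0,0,0,0,-0.035,0.9],
  [0,0,0,0,0,-0.06,0.9],
  [0,0,0,0,0,-0.08,0.9],
  [0,0,0,0,0,-0.095,0.9],
  [0,0,0,0,0,-0.1,0.9],
])

```text
t: 27.43
tcp_pos: [0.5122, 0.097, 0.1967]
orientation: [0.001, 0.663, 0.749, 0.001]
contact_force: [1.0, 0.4, -1.5]
opening: 0.0391
```

```bash
python3 d.py .467 -.1395 .195 7.1
```

```text
turn [ 0.0036 -0.     -0.0018] shift [-0.2292 -0.0737  0.0015] [0.5122 0.097  0.1967] [ 1.   0.4 -1.5]
```

>>> jog_arm([
  [0.003,0,0,-0.01,-0.003,0,0.9],
  [0.003,0,0,-0.03,-0.01,0,0.9],
  [0.003,0,0,-0.06,-0.019,0,0.9],
  [0.003,0,0,-0.095,-0.031,0,0.9],
  [0.003,0,0,-0.13,-0.042,0,0.9],
  [0.003,0,0,-0.165,-0.053,0,0.9],
  [0.003,0,0,-0.195,-0.063,0,0.9],
  [0.003,0,0,-0.215,-0.069,0,0.9],
])

```text
t: 28.1
tcp_pos: [0.468, -0.1279, 0.1955]
orientation: [-0.001, 0.663, 0.748, -0.001]
contact_force: [0.9, 0.1, -1.8]
opening: 0.0391
```

>>> jog_arm([
  [0,0,0,-0.01,-0.003,0,0.9],
  [0,0,0,-0.012,-0.004,0,0.9],
])

```text
t: 28.27
tcp_pos: [0.4639, -0.143, 0.1942]
orientation: [-0.002, 0.665, 0.747, -0.002]
contact_force: [1.2, -0.1, -2.1]
opening: 0.0393
```

```bash
python3 d.py .467 -.1405 .0864 7.1
```

```text
turn [-0.0043 -0.0003 -0.0068] shift [0.0021 0.0038 0.1078] [ 0.4639 -0.143   0.1942] [ 1.2 -0.1 -2.1]
```

>>> jog_arm([
  [-0.004,0,-0.006,0.002,0.004,0.01,0.9],
  [-0.004,0,-0.006,0.002,0.004,0.025,0.9],
  [-0.004,0,-0.006,0.002,0.004,0.045,0.9],
  [-0.004,0,-0.006,0.002,0.004,0.065,0.9],
  [-0.004,0,-0.006,0.002,0.004,0.082,0.9],
  [-0.004,0,-0.006,0.002,0.004,0.094,0.9],
  [-0.004,0,-0.006,0.002,0.004,0.099,0.9],
  [-0.004,0,-0.006,0.002,0.004,0.1,0.9],
])

```text
t: 28.93
tcp_pos: [0.4661, -0.1395, 0.0928]
orientation: [-0.002, 0.662, 0.749, -0.0]
contact_force: [-0.7, -0.3, -2.3]
opening: 0.0396
```

```bash
python3 d.py .467 -.1405 .0864 7.1
```

```text
turn [-0.003  -0.0025 -0.0003] shift [-0.0011  0.0008  0.0064] [ 0.4661 -0.1395  0.0928] [-0.7 -0.3 -2.3]
```

>>> jog_arm([
  [-0.003,-0.002,0,-0.001,0.001,0.001,0.9],
  [-0.003,-0.002,0,-0.001,0.001,0.002,0.9],
  [-0.003,-0.002,0,-0.001,0.001,0.003,0.9],
  [-0.003,-0.002,0,-0.001,0.001,0.004,0.9],
  [-0.003,-0.002,0,-0.001,0.001,0.005,0.9],
  [-0.003,-0.002,0,-0.001,0.001,0.006,0.9],
  [-0.003,-0.002,0,-0.001,0.001,0.0068,0.9],
  [-0.003,-0.002,0,-0.001,0.001,0.0068,0.9],
])

```text
t: 29.6
tcp_pos: [0.4676, -0.1406, 0.0864]
orientation: [0.0, 0.662, 0.749, 0.0]
contact_force: [0.1, 0.9, 0.6]
opening: 0.0387
```

Contact: the force rose from −2.3 to +0.6 N at the expected height. Release, rise and back off.

>>> jog_arm([
  [0,0,0,0,0,0.0005,0.9],
  [0,0,0,0,0,0.0005,0.6],
  [0,0,0,0,0,0.0005,0.4],
  [0,0,0,0,0,0.0005,0.1],
  [0,0,0,0,0,0.0005,0],
  [0,0,0,0,0,0.0005,0],
  [0,0,0,0,0,0.0005,0],
  [0,0,0,0,0,0.0005,0],
])

```text
t: 30.27
tcp_pos: [0.4675, -0.1406, 0.0858]
orientation: [0.0, 0.662, 0.749, 0.0]
contact_force: [0.6, 0.2, 0.6]
opening: 0.0744
```

>>> jog_arm([
  [0,0,0,0,0,-0.01,0],
  [0,0,0,0,0,-0.035,0],
  [0,0,0,0,0,-0.07,0],
  [0,0,0,0,0,-0.105,0],
  [0,0,0,0,0,-0.135,0],
  [0,0,0,0.02,0,-0.15,0],
  [0,0,0,0.06,0,-0.15,0],
  [0,0,0,0.1,0,-0.15,0],
])

```text
t: 30.93
tcp_pos: [0.4558, -0.0415, 0.238]
orientation: [0.002, 0.663, 0.748, 0.001]
contact_force: [1.3, 0.7, -1.2]
opening: 0.0931
```

>>> jog_arm([
  [0,0,0,0.04,0,0,0],
  [0,0,0,0.08,0,0,0],
  [0,0,0,0.12,0,0,0],
  [0,0,0,0.15,0,0,0],
  [0,0,0,0.17,0,0,0],
  [0,0,0,0.17,0,0,0],
  [0,0,0,0.17,0,0,0],
])

```text
t: 31.52
tcp_pos: [0.4352, 0.128, 0.2384]
orientation: [0.002, 0.662, 0.749, 0.001]
contact_force: [-0.2, 0.2, -0.0]
opening: 0.093
```

```bash
python3 - <<'E'
from bench import arm,get_image
from h import *
a=get_image("scene");b=get_image("side")
cv2.imwrite("pics/end.png",np.hstack([cv2.resize(a["color"][90:220,100:290],(400,274)),cv2.resize(b["color"][180:340,220:380],(400,400))[:274+126][:400]]) if 0 else np.hstack([cv2.copyMakeBorder(cv2.resize(a["color"][90:220,100:290],(400,274)),0,126,0,0,0),cv2.resize(b["color"][180:340,220:380],(400,400))]))
for n,i in(("scene",a),("side",b)):
    X=world(i);z=X[...,2]
    for k,(x,y,lo,hi) in dict(glass=(.4965,-.379,.108,.12),pot=(.487,-.3,.076,.087),tin=(.477,-.22,.094,.106),mill=(.467,-.14,.1,.113)).items():
        P=X[(np.hypot(X[...,0]-x,X[...,1]-y)<.035)&(z>lo)&(z<hi)]
        print(n,k,len(P),cv2.minAreaRect((P[:,:2]*1000).astype(np.float32)) if len(P) else '',P[:,2].mean().round(4) if len(P) else '')
s=arm.read_state();print(s["t"],s["tcp_pos"],s["dq"].round(3))
E
```

```text
scene glass 168 ((496.91802978515625, -377.4443664550781), (50.411705017089844, 47.720001220703125), 76.64260864257812) 0.1139
scene pot 177 ((486.92803955078125, -298.9406433105469), (54.652950286865234, 51.856632232666016), 7.450077533721924) 0.082
scene tin 197 ((477.153076171875, -218.12161254882812), (49.71823501586914, 47.333106994628906), 4.22107458114624) 0.1
scene mill 111 ((470.9134826660156, -138.1212158203125), (38.063812255859375, 37.421607971191406), 70.11753845214844) 0.1055
side glass 351 ((496.9310302734375, -377.2589416503906), (48.72585678100586, 49.69829177856445), 7.224887371063232) 0.1141
side pot 292 ((485.6587829589844, -300.4323425292969), (54.221641540527344, 52.06147003173828), 67.36315155029297) 0.0813
side tin 264 ((478.66546630859375, -220.89059448242188), (45.97188949584961, 47.30563735961914), 9.520986557006836) 0.0992
side mill 132 ((469.02996826171875, -139.89976501464844), (41.22856521606445, 34.95689392089844), 71.7477035522461) 0.1061
31.6167 [0.43562028 0.12659938 0.23809359] [-0.019  0.004  0.002  0.002 -0.003  0.004]
```

View pics/end.png

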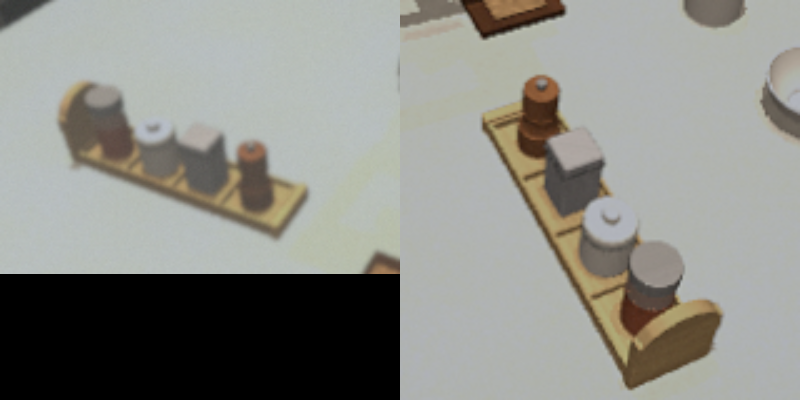

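All four stand upright in the rack in the right order, with tops at 0.114, 0.082, 0.100 and 0.106 m, which matches standing on the 12 mm floor. The arm is clear, so I'll hand in.

```bash
python3 -c "
from bench import arm
print(arm.job_done())"
```

```text
the job is handed in; nothing more can be done
None
```

All four containers are in the rack, one to a pocket, in the order asked. Starting at the tall end panel they are the glass, pot, tin and mill. I lowered each until the wrist force showed contact with the pocket floor before letting go. The blue pot was left alone, and the job took about 32 s of the 106 s allowed.

**Last checks:** the scene and side cameras both show all four upright. They agree on positions to about 3 mm, all within about 4 mm of the pocket centres. The tops are at 114, 82, 100 and 106 mm, which fits standing on the 12 mm floor. The gripper was open and well clear at hand-in.

**Disagreements:** the scene and side cameras first disagreed on the rack's centre line by about 6 mm. A wrist view taken above the rack settled it. The tin pressed briefly at about 6 N as it was set down, and the tool tilted by up to about 0.8° while empty, which I corrected before gripping the pot. No check failed.

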